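Set the drinks urn to drip dry

TASK

The steel drinks urn has been emptied after service and is still hot; set it to drip dry. First push the round steel drip dish across the worktop, without lifting it, until it stands under the spout of the tap; then reach down through the opening of the tap guard and press the black tap lever all the way down, so that it stays open, without touching the guard or the hot pot. Leave the pepper mill and the little pot of toothpicks where they stand.

Things in the scene. Friction and masses are not known exactly. Their poses are not given: they have to be found in the camera images.
- urn: Drinks urn, fixed: black plastic base (202 across, 56 high) under a steel pot. Origin: centre of the underside, on the worktop. z up, x from the tap side to the back, y to the left as seen when facing the tap; tap and guard stick out along -x. The tap (valve 165 to 195 from the axis, 29 wide, up to 135 high, on a thin pipe) and the base may be touched.
- urn_pot: The hot steel pot (200 across, 206 at the rim) with lid, knob and black side handles (left and right, out to 136 from the axis, 215 high), from 56 to 314 above the worktop. Origin: top of the lid's knob, on the urn's axis; axes of the urn. Must not be touched.
- urn_guard: Tap guard, not to be touched: two level U-shaped rails of 8 mm rod joined by posts. Origin: middle of its opening, level with the top of the upper rail: x = -213, y = 0, z = 162 in the urn's frame; same axes. From there the rails' inner faces lie at y = +36 and -36, the front bar's at x = -38 (corners cut from x = -24), the tap valve at x = +18. Underside of lower rail 118 above the worktop.
- lever_pad (a point): Place to press on top of the black lever paddle (26 wide, 40 long, 8 thick), 40 from the lever's pin; the paddle reaches 17 farther. The pin lies along y at x = -175, z = 128 in the urn's frame. Shut, the paddle rises to the front at 0.3 rad, this point 144 above the worktop (18 below the guard's top); fully open it slopes down at 0.3 rad, this point at about 120.
- tap_lever (a joint): Angle of the tap lever in rad: 0 shut, 0.6 fully open at its stop; grows as the paddle is pressed down. Stiff: takes about 6 N at the pad and stays where it is left.
- dish: Open round steel drip dish, 0.3 kg, loose on the worktop: 50 high, 116 across at the foot, 132 across 10 mm up, 140 across at the rim, wall 3.5. Origin: centre of its underside. At the start it stands to the left of the guard. Placed centrally under the spout, its rim clears the urn's base by about 9.
- pepper_mill: Wooden pepper mill, 58 across, 150 high, loose, near the worktop's front edge, to the right of the guard's front end. Origin: centre of its underside.
- toothpick_pot: Small clear pot of toothpicks, 41 across, 64 high, loose, just behind the mill as seen from the robot. Origin: centre of its underside.
- drip_point (a point): Point on the worktop straight below the spout's mouth, where the dish belongs: x = -180, y = 0, z = 0 in the urn's frame.
- spout (a point): Centre of the spout's mouth, 17 across, facing down: x = -180, y = 0, z = 76 in the urn's frame.
- frother: Steel milk frother jug on a black foot, about 100 x 156 across with its handle, 171 high, fixed, to the left of the urn: an obstacle only. Origin: centre of its underside.
Not all that is in view belongs to the job. Several things have the shape of the dish; the one meant has the colours described above.

How it is judged:
On the way, in this order (a step that is already met when the one before it is completed fails the run):
1. the dish stands still under the spout while the tap is shut (horizontal distance between dish and drip_point below 0.035 m and linear speed of dish below 0.02 m/s and value of joint tap_lever below 0.15 rad), for 0.2 s.
2. the tap lever is pressed fully down (value of joint tap_lever above 0.52 rad), for 0.2 s.
At the end, for the whole second after the job is handed in: The dish stands flat and still on the worktop with its centre within 35 mm of straight below the spout; the tap lever is down past 0.52 rad of its 0.6; mill and pot of toothpicks are within 20 mm of where they stood (horizontal distance between dish and drip_point below 0.035 m and height (world z) of dish below 0.006 m and angle between dish's own z axis and vertical below 0.06 rad and linear speed of dish below 0.02 m/s and value of joint tap_lever above 0.52 rad and distance of each of pepper_mill, toothpick_pot from where it was at the start of the episode below 0.02 m); the robot touches nothing.
It fails at once if the tap guard is touched (contact force between any of the arm, the fingers and urn_guard above 0.5 N).
It fails at once if the hot pot is touched (contact force between any of the arm, the fingers and urn_pot above 0.5 N).
It fails at once if the dish is lifted or tipped up (height (world z) of dish above 0.012 m or angle between dish's own z axis and vertical above 0.25 rad).
It fails at once if the tap is opened before the dish is under the spout (value of joint tap_lever above 0.2 rad and horizontal distance between dish and drip_point above 0.05 m).
It fails at once if the mill or the pot of toothpicks is pushed away or knocked over (distance of any of pepper_mill, toothpick_pot from where it was at the start of the episode above 0.03 m).
It also fails if it takes over 54 s, if anything falls off the work surface, if the arm or the gripper's body presses on something with over 40 N, if the wrist force passes 120 N, or if a joint passes its speed limit or range.

ROBOT

A 6-joint arm with a two-finger parallel gripper is mounted at the origin on a cart in front of the work surface, level with it; the furniture and walls round the work are solid. World frame = base frame: x ahead of the robot, y to its left, z up, the work surface at z = 0. Lengths are in m, angles in rad, forces in N, time in s.
With the tool pointing down it reaches from about 0.425 to 0.95 m from the base axis. Payload 3.5 kg.
Tool frame: the origin (TCP) lies on the centre line of the jaws, within the pads' length; the fingertips stand 25 mm ahead of it and the grasp point (between the pads) lies 6 mm ahead of it (ctrl.finger_overhang is the distance from the TCP to the fingertips, in m); z points along the fingers, y is the line along which they close (so a half turn about z gives the same grasp; the last joint's range is limited). The gripper opens to 85 mm and grips with 20 to 120 N. Pads are 22 mm wide; open, the fingers measure 114 mm over their backs; the gripper's body (76 mm by 85 mm) begins 54 mm behind the grasp point. The pads swing forward as they close: fully open they stand 13 mm farther back than shut.
Start: joints at [-1.269, 0.286, 1.577, -0, 1.279, -0.15], TCP at [0.295, -0.607, 0.233] pointing down, gripper open.
Joint ranges: [-2.77, 2.77], [-0.9, 2.22], [0.21, 2.48], [-1.53, 4.67], [0.24, 2.81], [-2.84, 2.84]. Speed limits (rad/s): [2.79, 2.79, 3.14, 3.14, 3.14, 3.14].

INTERFACE

Orientations are given as a unit quaternion [x, y, z, w].
In Python, from plant import get_state, imaging, job, ctrl gives the robot as it stands.
- The arm moves only by the tool jog_arm, never from a script. Its argument "increments" is a list of rows, each an object of numbers: "dx", "dy", "dz": the shift along the world's x, y, z each as a share of 12 cm, from -1 to 1; "ax", "ay", "az": the turn, a rotation vector about the world's x, y, z each as a share of pi/2 rad, from -1 to 1; "gripper": the gripper command: -1 is shut, 1 is fully open, values between are in proportion. A call has 1 to 10 rows; each row is the pose to reach, as a shift and turn from the pose commanded when the call began; what a row does not reach only later rows make up. A row lasts 1/10 s, in which the tool goes at most 50 mm and 8.59 degrees, less where a joint would pass 70% of its speed; a pose out of reach is approached as far as the arm can. A call with a number of a shift or a turn outside -1 to 1 is refused whole. A call with a gripper value outside its range is refused whole. The fingers move at their own pace and stop on an object; "force" is the grip in N (left out, the last holds). Time passes only in rows, so rows that repeat a pose let the fingers close. It gives the time, the measured TCP pose, the force, the opening and the grip force at its end, in the units of the state.
- get_state(): the state, without advancing time (a new reading comes with each control period).
- imaging.read_camera(name): name is "side" or "top" or "wrist"; returns a dict with "frame" (400x640x3 uint8, blue, green, red), "depth" (400x640 float32, m along the optical axis (not along the pixel's ray), 0 where there is no reading), "camera_matrix" (3x3 intrinsics, pixels), "extrinsics" (4x4, takes a point from camera to world coordinates); the wrist camera has in their place "mount" (4x4, takes a point from camera to tool coordinates, whose origin is the TCP and whose axes are the flange's). Camera axes: x right, y up, looking along -z (the intrinsics and any distortion apply to the point x, -y, -z); pixel columns grow to the right and rows downward; lengths in m; the calibration is good to about 2 mm. A picture is of the moment at which its call begins: read the wrist's pose just before it.
- job.sign_off(): hands the job in; it is judged then, once.
The state is a dict: "time": time; "qpos": joint angles; "dq": joint speeds; "joint_efforts": joint torques, N m; "eef_pos": TCP position; "tcp_rot": TCP orientation; "contact_force": force on the tool from outside, world axes, zero at the start; "wrist_torque": the same for the moment, N m; "opening": opening from 0.0 (shut) to 1.0 (fully open); "finger_force": force on a finger pad.
Only numpy, scipy, OpenCV 4.12 (cv2) and the standard library are available. Lean on these libraries where they do the work, as an engineer would, in place of code of your own. Each camera call takes 0.05 s, during which the arm holds its last target. There are 200 camera calls.

## Working session

There is one attempt and no reset: what is moved stays moved. The work goes in short steps, Python scripts to look and compute and a tool call to move; the robot and the scene stay as the last step left them, time stands still between calls to the robot, and variables do not carry over. Pictures are saved under pics/ and viewed, at most 10 in all, crops included, and the job is handed in when it is done.

Besides the shell and the picture viewer there is one more tool, called after "Emit:" as name([rows], argument=value, ...), one row to a line, values as JSON. jog_arm: Moves the arm, as the interface text tells. Shift numbers are shares of 12 cm and turn numbers shares of pi/2 rad, none past 1 either way. Its arguments: {"type":"object","properties":{"increments":{"type":"array"},"force":{"type":"number"}},"required":["increments"]}

```bash
mkdir -p pics; ls; cat > h.py <<'E'
import numpy as np, cv2
from plant import get_state, imaging, job, ctrl
from scipy.spatial.transform import Rotation as R
def snap(n):
    s=get_state(); c=imaging.read_camera(n)
    if 'mount' in c:
        T=np.eye(4);T[:3,:3]=R.from_quat(s['tcp_rot']).as_matrix();T[:3,3]=s['eef_pos']
        E=T@c['mount']
    else: E=c['extrinsics']
    d=c['depth'];K=c['camera_matrix'];h,w=d.shape
    u,v=np.meshgrid(np.arange(w),np.arange(h))
    P=np.stack([(u-K[0,2])/K[0,0]*d,-(v-K[1,2])/K[1,1]*d,-d],-1)@E[:3,:3].T+E[:3,3]
    P[d==0]=np.nan
    return c['frame'],P,K,E,c
E
python3 - <<'E'
from h import *
print(get_state(),ctrl.finger_overhang)
for n in('side','top'):
    f,P,K,E,c=snap(n);cv2.imwrite(f'pics/{n}0.png',f);np.savez(f'{n}0.npz',f=f,P=P,K=K,E=E);print(n,K.tolist(),E.round(3).tolist(),[k for k in c])
E
```

```text
pics
{'time': 0.0, 'qpos': array([-1.26898208e+00,  2.87157152e-01,  1.57817505e+00, -1.00928899e-05,
        1.27859044e+00, -1.50014323e-01]), 'dq': array([ 0.00027459,  0.00018686, -0.00125387, -0.00094915, -0.00034606,
        0.00051016]), 'joint_efforts': array([ 3.11303556e-04, -4.05981946e+01, -2.92624962e+01, -1.30788753e-04,
        5.81579137e-03,  1.07829425e-06]), 'eef_pos': array([ 0.29453311, -0.60662896,  0.2318539 ]), 'tcp_rot': array([ 9.74588729e-01,  2.23998778e-01, -9.31551346e-05, -1.16127475e-03]), 'contact_force': array([0.66616214, 0.55615711, 0.46566359]), 'wrist_torque': array([-0.01614211, -0.02218806, -0.04868317]), 'finger_force': 0.0, 'opening': 0.9995948356865523} 0.025
side [[421.1718543419252, 0.0, 321.0951410036454], [0.0, 421.1718543419252, 201.37570739001478], [0.0, 0.0, 1.0]] [[-0.405, 0.454, -0.794, -0.317], [-0.914, -0.189, 0.359, 0.609], [0.012, 0.871, 0.491, 0.729], [0.0, 0.0, 0.0, 1.0]] ['frame', 'depth', 'camera_matrix', 'extrinsics']
top [[368.47162081191885, 0.0, 321.4943337801748], [0.0, 368.47162081191885, 192.93908188454859], [0.0, 0.0, 1.0]] [[0.493, 0.813, -0.309, 0.23], [-0.87, 0.462, -0.171, 0.088], [0.004, 0.353, 0.936, 1.032], [0.0, 0.0, 0.0, 1.0]] ['frame', 'depth', 'camera_matrix', 'extrinsics']
```

View pics/side0.png

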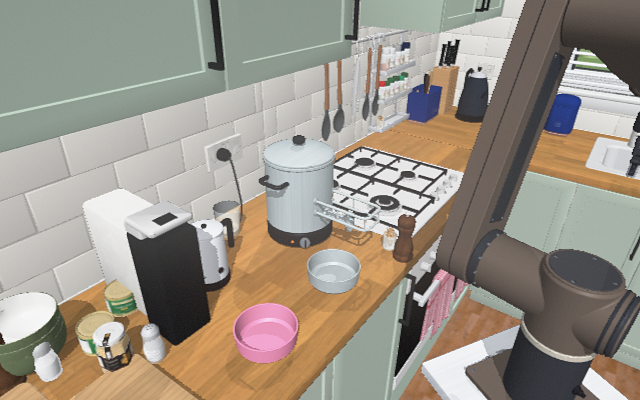

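View pics/top0.png

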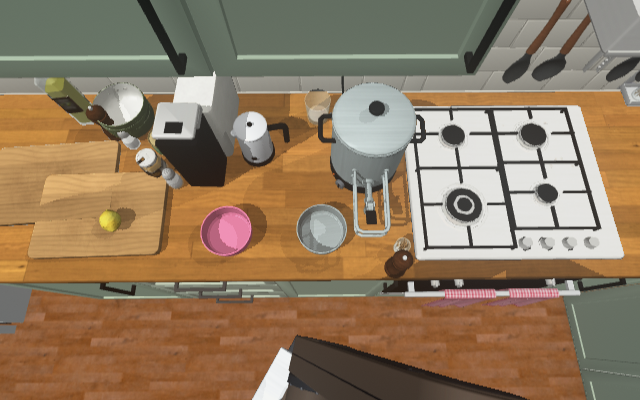

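Side view: steel dish at (333,270), urn at (298,190), guard at (345,210), mill at (404,238), toothpick pot at (389,239). Top view: dish at (322,229), knob at (377,107), guard at (372,205), lever at (371,213), mill at (400,262), pot at (402,245). The pink bowl is a decoy.

```bash
cat > m.py <<'E'
from h import *
from scipy.optimize import least_squares
def circ(p,r0=None):
    c0=p.mean(0)
    f=(lambda q:np.hypot(*(p-q[:2]).T)-q[2])
    s=least_squares(f,[*c0,0.07],loss='soft_l1',f_scale=.002);return s.x.round(4),np.abs(s.fun).mean().round(4)
def box(P,u0,u1,v0,v1,z0,z1):
    q=P[v0:v1,u0:u1].reshape(-1,3);q=q[np.isfinite(q).all(1)];return q[(q[:,2]>z0)&(q[:,2]<z1)]
E
python3 - <<'E'
from m import *
S=np.load('side0.npz');T=np.load('top0.npz')
B={'s':(S['P'],dict(dish=(300,367,242,300),urn=(255,340,130,240),knob=(288,308,133,146),mill=(390,416,212,265),tp=(380,397,226,252),guard=(310,383,195,235))),
't':(T['P'],dict(dish=(292,352,200,258),urn=(325,420,80,190),knob=(366,387,99,116),mill=(382,416,245,280),tp=(390,414,234,252),guard=(350,393,165,240)))}
for k,(P,b) in B.items():
    q=box(P,*b['dish'],.046,.056);print(k,'dish rim',len(q),circ(q[:,:2]),'zmax',np.percentile(box(P,*b['dish'],-.02,.1)[:,2],[1,50,99]))
    q=box(P,*b['dish'],.015,.04);print('  dish wall',len(q))
    q=box(P,*b['knob'],.2,.4);print('  knob',q[q[:,2]>q[:,2].max()-.006].mean(0),q[:,2].max())
    for a,c in((.08,.13),(.14,.2),(.23,.25)):
        q=box(P,*b['urn'],a,c);print('  urn',a,len(q),circ(q[:,:2]) if len(q)>20 else '')
    for n,h in(('mill',.15),('tp',.064)):
        q=box(P,*b[n],.01,.2);t=q[q[:,2]>h-.012];print('  ',n,q.mean(0).round(3),q[:,2].max().round(3),len(t),t.mean(0).round(4) if len(t) else '',t.min(0).round(3) if len(t) else '',t.max(0).round(3)if len(t) else '')
    q=box(P,*b['guard'],.152,.172);print('  guard upper',len(q),q.mean(0),q.min(0),q.max(0))
    np.savetxt(f'g{k}.txt',q,fmt='%.4f')
E
```

```text
s dish rim 223 (array([0.4637, 0.2175, 0.0677]), np.float64(0.0014)) zmax [-0.00366153  0.00216892  0.04978572]
  dish wall 823
  knob [0.70948196 0.21464264 0.3108594 ] 0.31371859773851485
  urn 0.08 1331 (array([0.8631, 0.0344, 0.3178]), np.float64(0.0242))
  urn 0.14 1865 (array([0.8203, 0.0715, 0.2609]), np.float64(0.0202))
  urn 0.23 487 (array([0.8144, 0.1792, 0.1984]), np.float64(0.0078))
   mill [ 0.481 -0.004  0.07 ] 0.151 23 [ 0.4744 -0.0043  0.1434] [ 0.469 -0.012  0.138] [0.482 0.007 0.151]
   tp [0.528 0.005 0.036] 0.063 35 [0.5352 0.0023 0.0576] [ 0.518 -0.01   0.052] [0.549 0.017 0.063]
  guard upper 424 [0.55876209 0.14323186 0.1594485 ] [0.47448369 0.05985154 0.15204866] [0.63909799 0.22148586 0.17135278]
t dish rim 244 (array([0.4658, 0.2178, 0.0675]), np.float64(0.001)) zmax [-0.00204432  0.00435068  0.05299451]
  dish wall 236
  knob [0.71454111 0.21434246 0.31428559] 0.31786662777172703
  urn 0.08 549 (array([0.7822, 0.2197, 0.1637]), np.float64(0.0091))
  urn 0.14 779 (array([0.7163, 0.2142, 0.0998]), np.float64(0.0057))
  urn 0.23 255 (array([0.7165, 0.2147, 0.0997]), np.float64(0.0005))
   mill [ 0.476 -0.003  0.092] 0.154 93 [ 0.4777 -0.0064  0.142 ] [ 0.462 -0.021  0.138] [0.493 0.008 0.154]
   tp [0.532 0.005 0.053] 0.137 56 [0.5149 0.0039 0.0963] [ 0.487 -0.009  0.052] [0.549 0.019 0.137]
  guard upper 595 [0.56850413 0.13170802 0.16264307] [0.4778854  0.05762782 0.15200355] [0.67564189 0.21865743 0.17199164]
```

```bash
cat > g.py <<'E'
from m import *
def dist(q):  # urn-frame xy to the U centre line of the upper rail
    a=np.abs(q[:,1]);segs=[((-.10,.04),(-.237,.04)),((-.237,.04),(-.255,.022)),((-.255,.022),(-.255,0))]
    p=np.c_[q[:,0],a];D=[]
    for s,e in segs:
        s=np.array(s);e=np.array(e);t=np.clip((p-s)@(e-s)/((e-s)@(e-s)),0,1);D.append(np.hypot(*(p-s-t[:,None]*(e-s)).T))
    return np.min(D,0)
def fit(p,x0,fix=None):
    def f(v):
        c,s=np.cos(v[2]),np.sin(v[2]);return np.r_[dist((p-v[:2])@np.array([[c,-s],[s,c]])),(v[:2]-x0[:2])*(len(p)**.5)*.3]
    r=least_squares(f,x0,loss='soft_l1',f_scale=.003);return r.x,np.median(np.abs(r.fun[:-2]))
E
python3 - <<'E'
from g import *
for n in 'st':
    q=np.loadtxt(f'g{n}.txt');q=q[q[:,2]>.154]
    for y0 in(.35,.5,.6):
        v,e=fit(q[:,:2],np.array([.715,.2145,y0]));print(n,v.round(4),e)
T=np.load('top0.npz')['P'];print('frother',[ (z,box(T,232,272,110,165,z,z+.02).mean(0).round(3)) for z in(.1,.15)])
E
```

```text
s [0.7162 0.2124 0.4904] 0.002888520157148338
s [0.7162 0.2124 0.4904] 0.00288780958088598
s [0.7162 0.2124 0.4904] 0.0028885356774848068
t [0.7168 0.2147 0.5087] 0.002732537187934203
t [0.7168 0.2147 0.5087] 0.002732538209134293
t [0.7168 0.2147 0.5087] 0.0027325416059551695
frother [(0.1, array([0.569, 0.487, 0.11 ])), (0.15, array([0.589, 0.512, 0.163]))]
```

Emit:
jog_arm([
  {"dx": 0.83,"dy": 1,"dz": 0.58,"az": 0.16},
  {"dx": 0.83,"dy": 1,"dz": 0.58,"az": 0.16},
  {"dx": 0.83,"dy": 1,"dz": 0.58,"az": 0.16},
  {"dx": 0.83,"dy": 1,"dz": 0.58,"az": 0.16},
])

```text
$.increments[0]: bad value
```

Emit:
jog_arm([
  {"dx": 0.3,"dy": 1,"dz": 0.0,"az": 0.17},
  {"dx": 0.3,"dy": 1,"dz": 0.0,"az": 0.17},
  {"dx": 0.3,"dy": 1,"dz": 0.0,"az": 0.17},
])

```text
$.increments[0]: bad value
```

Emit:
jog_arm([
  {"dx": 0.3,"dy": 1,"dz": 0.0,"az": 0.17},
  {"dx": 0.3,"dy": 1,"dz": 0.0,"az": 0.17},
  {"dx": 0.3,"dy": 1,"dz": 0.0,"az": 0.17},
])

```text
$.increments[0]: bad value
```

Emit:
jog_arm([
  {"dx": 0,"dy": 1,"dz": 0.0,"az": 0.17},
  {"dx": 0,"dy": 1,"dz": 0.0,"az": 0.17},
  {"dx": 0,"dy": 1,"dz": 0.0,"az": 0.17},
])

```text
$.increments[0]: bad value
```

Emit:
jog_arm([
  {"dx": 0,"dy": 1,"dz": 0.0,"az": 0.17},
  {"dx": 0,"dy": 1,"dz": 0.0,"az": 0.17},
  {"dx": 0,"dy": 1,"dz": 0.0,"az": 0.17},
])

```text
$.increments[0]: bad value
```

Emit:
jog_arm([
  {"dx": 0,"dy": 1,"dz": 0.0,"az": 0.17},
  {"dx": 0,"dy": 1,"dz": 0.0,"az": 0.17},
  {"dx": 0,"dy": 1,"dz": 0.0,"az": 0.17},
  {"dx": 0,"dy": 1,"dz": 0.0,"az": 0.17},
])

```text
$.increments[0]: bad value
```

Probably every key has to be given.

Emit:
jog_arm([
  {"dx": 0.83,"dy": 1,"dz": 0.58,"ax": 0,"ay": 0,"az": 0.16,"gripper": 1},
  {"dx": 0.83,"dy": 1,"dz": 0.58,"ax": 0,"ay": 0,"az": 0.16,"gripper": 1},
  {"dx": 0.83,"dy": 1,"dz": 0.58,"ax": 0,"ay": 0,"az": 0.16,"gripper": 1},
  {"dx": 0.83,"dy": 1,"dz": 0.58,"ax": 0,"ay": 0,"az": 0.16,"gripper": 1},
])

```text
time: 0.5
eef_pos: [0.3967, -0.485, 0.3052]
tcp_rot: [0.938, 0.346, 0.001, 0.001]
contact_force: [0.6, -0.2, -0.4]
opening: 1.003
finger_force: 0.0
```

Emit:
jog_arm([
  {"dx": 0.3,"dy": 1,"dz": 0,"ax": 0,"ay": 0,"az": 0.17,"gripper": 1},
  {"dx": 0.3,"dy": 1,"dz": 0,"ax": 0,"ay": 0,"az": 0.17,"gripper": 1},
  {"dx": 0.3,"dy": 1,"dz": 0,"ax": 0,"ay": 0,"az": 0.17,"gripper": 1},
])

```text
time: 0.8
eef_pos: [0.4307, -0.3643, 0.3021]
tcp_rot: [0.884, 0.468, 0.0, -0.001]
contact_force: [-0.2, -0.5, -0.6]
opening: 0.996
finger_force: 0.0
```

Emit:
jog_arm([
  {"dx": 0.3,"dy": 1,"dz": 0,"ax": 0,"ay": 0,"az": 0.17,"gripper": 1},
  {"dx": 0.3,"dy": 1,"dz": 0,"ax": 0,"ay": 0,"az": 0.17,"gripper": 1},
  {"dx": 0.3,"dy": 1,"dz": 0,"ax": 0,"ay": 0,"az": 0.17,"gripper": 1},
])

```text
time: 1.1
eef_pos: [0.4665, -0.2443, 0.302]
tcp_rot: [0.814, 0.581, 0.0, -0.001]
contact_force: [-0.1, -1.3, 0.5]
opening: 1.001
finger_force: 0.0
```

Emit:
jog_arm([
  {"dx": 0,"dy": 1,"dz": 0,"ax": 0,"ay": 0,"az": 0.17,"gripper": 1},
  {"dx": 0,"dy": 1,"dz": 0,"ax": 0,"ay": 0,"az": 0.17,"gripper": 1},
  {"dx": 0,"dy": 1,"dz": 0,"ax": 0,"ay": 0,"az": 0.17,"gripper": 1},
])

```text
time: 1.4
eef_pos: [0.4657, -0.1242, 0.3021]
tcp_rot: [0.729, 0.685, 0.0, -0.001]
contact_force: [0.6, 0.9, -0.7]
opening: 1.001
finger_force: 0.0
```

Emit:
jog_arm([
  {"dx": 0,"dy": 1,"dz": 0,"ax": 0,"ay": 0,"az": 0.17,"gripper": 1},
  {"dx": 0,"dy": 1,"dz": 0,"ax": 0,"ay": 0,"az": 0.17,"gripper": 1},
  {"dx": 0,"dy": 1,"dz": 0,"ax": 0,"ay": 0,"az": 0.17,"gripper": 1},
  {"dx": 0,"dy": 1,"dz": 0,"ax": 0,"ay": 0,"az": 0.17,"gripper": 1},
])

```text
time: 1.8
eef_pos: [0.4658, -0.0052, 0.3022]
tcp_rot: [0.631, 0.776, -0.0, -0.0]
contact_force: [0.3, 0.8, -0.1]
opening: 1.0
finger_force: 0.0
```

Emit:
jog_arm([
  {"dx": 0,"dy": 1,"dz": 0,"ax": 0,"ay": 0,"az": 0.17,"gripper": 1},
  {"dx": 0,"dy": 1,"dz": 0,"ax": 0,"ay": 0,"az": 0.17,"gripper": 1},
  {"dx": 0,"dy": 1,"dz": 0,"ax": 0,"ay": 0,"az": 0.17,"gripper": 1},
  {"dx": 0,"dy": 1,"dz": 0,"ax": 0,"ay": 0,"az": 0.17,"gripper": 1},
])

```text
time: 2.2
eef_pos: [0.4663, 0.1135, 0.3023]
tcp_rot: [0.523, 0.852, -0.0, -0.0]
contact_force: [0.3, -0.7, -0.4]
opening: 1.0
finger_force: 0.0
```

```bash
python3 - <<'E'
from g import *
f,P,K,E,c=snap('wrist');cv2.imwrite('pics/w1.png',f);np.savez('w1.npz',f=f,P=P,K=K,E=E)
print(c['mount'].round(3))
q=box(P,0,640,0,400,.152,.172);q=q[(q[:,0]<.7)&(q[:,1]<.3)];print(len(q),q.mean(0));
if len(q)>50: print(fit(q[:,:2],np.array([.716,.214,.5])))
q=box(P,0,640,0,400,.046,.055);q=q[np.hypot(q[:,0]-.465,q[:,1]-.2177)<.085]
if len(q)>30:print(len(q),circ(q[:,:2]))
# target orientation
d=np.array([.719,-.695,0]);t=np.radians(30);z=np.sin(t)*d-np.cos(t)*np.array([0,0,1]);y=np.array([.695,.719,0]);M=np.c_[np.cross(y,z),y,z]
print((R.from_matrix(M)*R.from_quat(get_state()['tcp_rot']).inv()).as_rotvec()/(np.pi/2))
E
```

```text
[[ 0.     0.945  0.326  0.084]
 [ 1.    -0.001  0.001  0.001]
 [ 0.001  0.326 -0.945 -0.141]
 [ 0.     0.     0.     1.   ]]
5693 [0.58565963 0.16364539 0.16155691]
(array([0.72389355, 0.22706376, 0.53867123]), np.float64(0.00815311909076657))
1350 (array([0.4659, 0.2175, 0.0674]), np.float64(0.001))
[-0.2687214  -0.19922101  0.20793213]
```

View pics/w1.png

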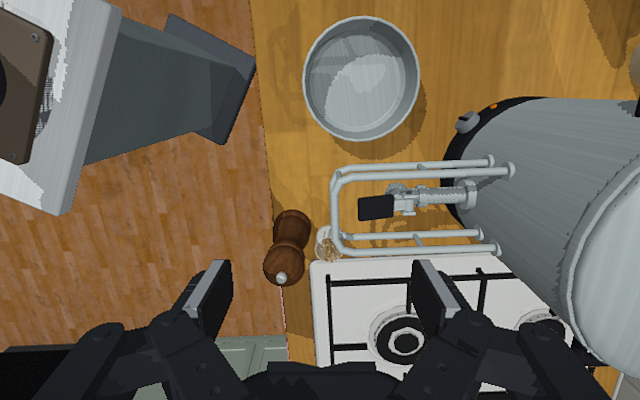

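```bash
python3 - <<'E'
from g import *
P=np.load('w1.npz')['P']
q=box(P,0,640,0,400,.155,.168);q=q[(np.hypot(q[:,0]-.716,q[:,1]-.214)>.125)&(q[:,0]>.45)&(q[:,1]<.3)&(q[:,1]>.03)]
print(len(q),q.min(0),q.max(0));print(fit(q[:,:2],np.array([.716,.214,.5])))
q=box(P,0,640,0,400,.24,.255);q=q[np.hypot(q[:,0]-.716,q[:,1]-.214)<.125]
print(len(q),circ(q[:,:2]) if len(q)>30 else 0)
E
```

```text
2795 [0.47741356 0.05773245 0.15542063] [0.63397731 0.19450785 0.16445964]
(array([0.71438543, 0.21397817, 0.50847365]), np.float64(0.00187984631951239))
2563 (array([0.7158, 0.2139, 0.0994]), np.float64(0.0006))
```

Wrist view: dish at (361,78), guard around (415,205) with lever at (375,207), mill at (287,245) and pot at (327,243). This agrees with the fit: urn (0.7155, 0.214), yaw 0.507, drip point (0.558, 0.127).

Emit:
jog_arm([
  {"dx": -0.55,"dy": 1,"dz": 0,"ax": -0.27,"ay": -0.2,"az": 0.21,"gripper": 1},
  {"dx": -0.55,"dy": 1,"dz": 0,"ax": -0.27,"ay": -0.2,"az": 0.21,"gripper": 1},
  {"dx": -0.55,"dy": 1,"dz": 0,"ax": -0.27,"ay": -0.2,"az": 0.21,"gripper": 1},
  {"dx": -0.55,"dy": 1,"dz": 0,"ax": -0.27,"ay": -0.2,"az": 0.21,"gripper": 1},
  {"dx": -0.55,"dy": 1,"dz": 0,"ax": -0.27,"ay": -0.2,"az": 0.21,"gripper": 1},
  {"dx": -0.55,"dy": 1,"dz": 0,"ax": -0.27,"ay": -0.2,"az": 0.21,"gripper": 1},
])

```text
time: 2.85
eef_pos: [0.4004, 0.2318, 0.3022]
tcp_rot: [0.361, 0.896, -0.097, 0.24]
contact_force: [-0.4, 0.4, -0.2]
opening: 0.996
finger_force: 0.0
```

Emit:
jog_arm([
  {"dx": 0,"dy": 0.5,"dz": -1,"ax": 0,"ay": 0,"az": 0,"gripper": 1},
  {"dx": 0,"dy": 0.5,"dz": -1,"ax": 0,"ay": 0,"az": 0,"gripper": 1},
  {"dx": 0,"dy": 0.5,"dz": -1,"ax": 0,"ay": 0,"az": 0,"gripper": 1},
  {"dx": 0,"dy": 0.5,"dz": -1,"ax": 0,"ay": 0,"az": 0,"gripper": 1},
  {"dx": 0,"dy": 0.5,"dz": -1,"ax": 0,"ay": 0,"az": 0,"gripper": 1},
])

```text
time: 3.35
eef_pos: [0.4019, 0.2913, 0.1833]
tcp_rot: [0.362, 0.895, -0.098, 0.241]
contact_force: [0.9, 1.5, 1.0]
opening: 1.0
finger_force: 0.0
```

```bash
python3 - <<'E'
from g import *
s=get_state();M=R.from_quat(s['tcp_rot']).as_matrix();print(s['eef_pos'],M.round(3).tolist(),s['qpos'].round(2))
f,P,K,E,c=snap('side');cv2.imwrite('pics/s2.png',f)
E
```

```text
[0.40186939 0.29133466 0.18330763] [[-0.622, 0.695, 0.36], [0.601, 0.719, -0.349], [-0.502, -0.0, -0.865]] [ 0.67 -0.04  2.09 -0.6   1.09  0.15]
```

View pics/s2.png

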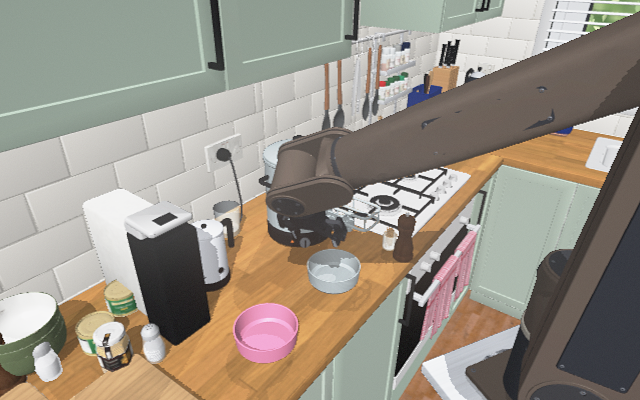

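```bash
python3 - <<'E'
from g import *
s=get_state();M=R.from_quat(s['tcp_rot']).as_matrix()
f,P,K,E,c=snap('wrist')
q=(P.reshape(-1,3)-s['eef_pos'])@M;q=q[np.isfinite(q).all(1)]
q=q[(abs(q[:,1])<.06)&(abs(q[:,0])<.03)&(q[:,2]<.06)]
h,e=np.histogram(q[:,2],bins=np.arange(-.06,.061,.005));print(list(zip(e.round(3),h)))
t=q[(q[:,2]>-.02)&(q[:,2]<.04)];
print('tool-frame extents near tips',t.min(0),t.max(0))
T=np.load('top0.npz')['P'];q=box(T,195,258,200,262,.03,.08);print('pink',q[:,2].max(),circ(q[q[:,2]>.045][:,:2]))
E
```

```text
[(np.float64(-0.06), np.int64(1325)), (np.float64(-0.055), np.int64(463)), (np.float64(-0.05), np.int64(998)), (np.float64(-0.045), np.int64(935)), (np.float64(-0.04), np.int64(920)), (np.float64(-0.035), np.int64(809)), (np.float64(-0.03), np.int64(720)), (np.float64(-0.025), np.int64(668)), (np.float64(-0.02), np.int64(510)), (np.float64(-0.015), np.int64(229)), (np.float64(-0.01), np.int64(0)), (np.float64(-0.005), np.int64(0)), (np.float64(-0.0), np.int64(0)), (np.float64(0.005), np.int64(0)), (np.float64(0.01), np.int64(0)), (np.float64(0.015), np.int64(0)), (np.float64(0.02), np.int64(0)), (np.float64(0.025), np.int64(0)), (np.float64(0.03), np.int64(0)), (np.float64(0.035), np.int64(0)), (np.float64(0.04), np.int64(0)), (np.float64(0.045), np.int64(0)), (np.float64(0.05), np.int64(0)), (np.float64(0.055), np.int64(0))]
tool-frame extents near tips [-0.01190355 -0.05425977 -0.01999617] [ 0.01164506  0.05613555 -0.01020319]
pink 0.05633679884432774 (array([0.3319, 0.4429, 0.0675]), np.float64(0.0011))
```

```bash
python3 - <<'E'
from g import *
W=np.load('w1.npz');P=W['P'];E=W['E'];K=W['K'];print(K[0,0],K[0,2],K[1,2])
s=get_state()
d=-((P-E[:3,3])@E[:3,:3])[...,2]
for v in(262,270,280,290,300,320): print(v,d[v,190:232:6].round(3),d[v,414:460:6].round(3))
E
```

```text
312.3179200151901 321.10927567059645 197.7777961508597
262 [1.53  1.536 1.527 1.526 0.14  0.14  0.139] [0.144 0.14  0.139 0.494 0.496 0.495 0.495 0.494]
270 [1.546 1.545 0.141 0.134 0.133 0.134 0.14 ] [0.143 0.136 0.135 0.134 0.14  0.498 0.499 0.5  ]
280 [0.134 0.134 0.127 0.126 0.126 0.131 0.139] [0.144 0.136 0.128 0.127 0.127 0.133 0.133 0.475]
290 [0.128 0.121 0.121 0.12  0.123 0.132 0.14 ] [0.143 0.136 0.127 0.121 0.12  0.121 0.127 0.128]
300 [0.115 0.114 0.115 0.118 0.124 0.131 0.14 ] [0.145 0.136 0.128 0.12  0.114 0.114 0.115 0.121]
320 [0.104 0.111 0.112 0.117 0.124 0.132 1.638] [0.508 0.136 0.127 0.121 0.114 0.113 0.11  0.103]
```

Emit:
jog_arm([
  {"dx": 0,"dy": -0.04,"dz": -1,"ax": 0,"ay": 0,"az": 0,"gripper": 1},
  {"dx": 0,"dy": -0.04,"dz": -1,"ax": 0,"ay": 0,"az": 0,"gripper": 1},
  {"dx": 0,"dy": -0.04,"dz": -1,"ax": 0,"ay": 0,"az": 0,"gripper": 1},
  {"dx": 0,"dy": -0.04,"dz": -1,"ax": 0,"ay": 0,"az": 0,"gripper": 1},
])

```text
time: 3.85
eef_pos: [0.3998, 0.2863, 0.0616]
tcp_rot: [0.361, 0.896, -0.098, 0.24]
contact_force: [-0.1, -0.6, 0.3]
opening: 1.005
finger_force: 0.0
```

Emit:
jog_arm([
  {"dx": 0,"dy": 0,"dz": -0.12,"ax": 0,"ay": 0,"az": 0,"gripper": 1},
  {"dx": 0,"dy": 0,"dz": -0.12,"ax": 0,"ay": 0,"az": 0,"gripper": 1},
])

```text
time: 4.05
eef_pos: [0.4013, 0.2883, 0.0494]
tcp_rot: [0.361, 0.896, -0.096, 0.241]
contact_force: [0.2, -0.5, -0.5]
opening: 0.999
finger_force: 0.0
```

```bash
python3 - <<'E'
from g import *
s=get_state();M=R.from_quat(s['tcp_rot']).as_matrix();print(s['eef_pos'],s['contact_force'])
f,P,K,E,c=snap('wrist');cv2.imwrite('pics/w3.png',f)
for v in(255,262,270,280):print(v,P[v,195:235:4,2].round(3),P[v,414:460:4,2].round(3))
E
```

```text
[0.4012742  0.2882859  0.04941297] [ 0.24935246 -0.50488132 -0.52423695]
255 [ 0.    -0.    -0.     0.001 -0.     0.     0.    -0.       nan  0.   ] [-0.001 -0.001  0.    -0.    -0.001 -0.    -0.    -0.    -0.    -0.
 -0.001  0.   ]
262 [ 0.     0.    -0.    -0.    -0.     0.059  0.059  0.058  0.058 -0.   ] [ 0.057  0.06   0.059  0.059  0.059  0.    -0.001 -0.    -0.     0.
  0.     0.   ]
270 [-0.     0.     0.061  0.065  0.064  0.065  0.064  0.064  0.062  0.058] [ 0.06   0.062  0.065  0.065  0.064  0.065  0.062 -0.     0.    -0.001
 -0.001 -0.   ]
280 [0.069 0.068 0.071 0.071 0.071 0.072 0.07  0.067 0.065 0.062] [ 0.064  0.066  0.069  0.071  0.071  0.071  0.071  0.071  0.068  0.068
 -0.001 -0.   ]
```

View pics/w3.png

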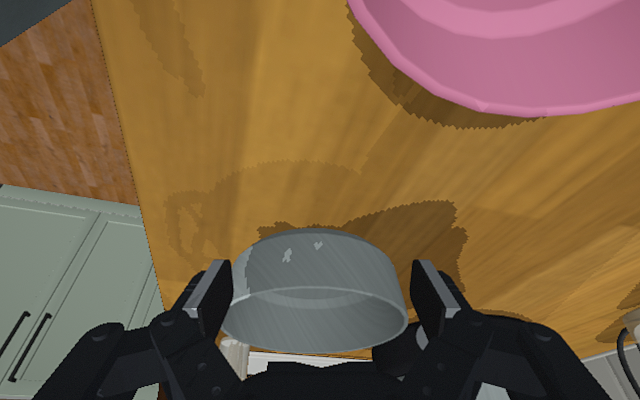

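Wrist view: the pads at (215,290) and (430,290) straddle the dish at (313,290), with the pink bowl behind. The depth puts the tips higher than the text says, so I'll check by touching the worktop lightly.

Emit:
jog_arm([
  {"dx": 0,"dy": 0,"dz": -0.2,"ax": 0,"ay": 0,"az": 0,"gripper": 1},
  {"dx": 0,"dy": 0,"dz": -0.2,"ax": 0,"ay": 0,"az": 0,"gripper": 1},
  {"dx": 0,"dy": 0,"dz": -0.2,"ax": 0,"ay": 0,"az": 0,"gripper": 1},
])

```text
time: 4.4
eef_pos: [0.4006, 0.2882, 0.0253]
tcp_rot: [0.361, 0.896, -0.097, 0.241]
contact_force: [0.1, 0.4, 0.6]
opening: 0.998
finger_force: 0.0
```

Emit:
jog_arm([
  {"dx": 0,"dy": 0,"dz": -0.04,"ax": 0,"ay": 0,"az": 0,"gripper": 1},
  {"dx": 0,"dy": 0,"dz": -0.04,"ax": 0,"ay": 0,"az": 0,"gripper": 1},
])

```text
time: 4.6
eef_pos: [0.4006, 0.2882, 0.0201]
tcp_rot: [0.361, 0.896, -0.096, 0.241]
contact_force: [0.2, -1.4, -0.4]
opening: 0.995
finger_force: 0.0
```

Emit:
jog_arm([
  {"dx": 0,"dy": 0,"dz": -0.03,"ax": 0,"ay": 0,"az": 0,"gripper": 1},
  {"dx": 0,"dy": 0,"dz": -0.03,"ax": 0,"ay": 0,"az": 0,"gripper": 1},
])

```text
time: 4.8
eef_pos: [0.4002, 0.2879, 0.0159]
tcp_rot: [0.361, 0.896, -0.097, 0.241]
contact_force: [-0.0, 0.1, -0.5]
opening: 0.999
finger_force: 0.0
```

Emit:
jog_arm([
  {"dx": 0,"dy": 0,"dz": -0.03,"ax": 0,"ay": 0,"az": 0,"gripper": 1},
  {"dx": 0,"dy": 0,"dz": -0.03,"ax": 0,"ay": 0,"az": 0,"gripper": 1},
])

```text
time: 5.0
eef_pos: [0.4, 0.2877, 0.012]
tcp_rot: [0.361, 0.896, -0.097, 0.241]
contact_force: [-0.5, 0.4, 0.4]
opening: 1.0
finger_force: 0.0
```

```bash
python3 - <<'E'
from g import *
s=get_state();M=R.from_quat(s['tcp_rot']).as_matrix();print(s['eef_pos'],s['contact_force'])
f,P,K,E,c=snap('wrist')
for v in(258,262,266,270,280):print(v,P[v,195:235:6,2].round(3),P[v,414:460:6,2].round(3), P[v,420:424].round(3).tolist())
q=P.reshape(-1,3);q=q[np.isfinite(q).all(1)];r=q[(q[:,2]>.045)&(q[:,2]<.055)&(np.hypot(q[:,0]-.465,q[:,1]-.2177)<.08)];print(circ(r[:,:2]))
E
```

```text
[0.40004048 0.28772817 0.01197256] [-0.49175668  0.38784618  0.41391364]
258 [-0. -0. -0. -0.  0.  0.  0.] [-0.    -0.    -0.    -0.001 -0.001  0.    -0.    -0.   ] [[0.451, 0.318, -0.0], [0.451, 0.319, 0.0], [0.452, 0.319, -0.0], [0.453, 0.319, -0.0]]
262 [ 0.001  0.    -0.001  0.022  0.022  0.022 -0.   ] [ 0.019  0.021  0.022 -0.       nan -0.    -0.    -0.   ] [[0.418, 0.332, 0.021], [0.418, 0.333, 0.022], [0.42, 0.333, 0.021], [0.42, 0.333, 0.021]]
266 [0.    0.    0.    0.024 0.024 0.024 0.019] [ 0.021  0.024  0.024  0.025  0.    -0.001 -0.001 -0.001] [[0.416, 0.333, 0.024], [0.417, 0.333, 0.024], [0.417, 0.334, 0.024], [0.417, 0.334, 0.024]]
270 [ 0.    -0.     0.027  0.027  0.027  0.025  0.021] [ 0.022  0.027  0.027  0.027  0.023  0.     0.    -0.001] [[0.415, 0.333, 0.027], [0.415, 0.333, 0.027], [0.415, 0.334, 0.027], [0.416, 0.334, 0.027]]
280 [0.031 0.034 0.034 0.034 0.032 0.029 0.024] [ 0.025  0.03   0.033  0.034  0.034  0.031  0.031 -0.   ] [[0.417, 0.331, 0.03], [0.418, 0.331, 0.03], [0.416, 0.332, 0.031], [0.414, 0.334, 0.032]]
(array([0.4659, 0.2183, 0.0689]), np.float64(0.0005))
```

Emit:
jog_arm([
  {"dx": 0.09,"dy": -0.15,"dz": 0,"ax": 0,"ay": 0,"az": 0,"gripper": 1},
  {"dx": 0.21,"dy": -0.27,"dz": 0,"ax": 0,"ay": 0,"az": 0,"gripper": 1},
  {"dx": 0.27,"dy": -0.33,"dz": 0,"ax": 0,"ay": 0,"az": 0,"gripper": 1},
  {"dx": 0.33,"dy": -0.39,"dz": 0,"ax": 0,"ay": 0,"az": 0,"gripper": 1},
  {"dx": 0.39,"dy": -0.44,"dz": 0,"ax": 0,"ay": 0,"az": 0,"gripper": 1},
  {"dx": 0.45,"dy": -0.5,"dz": 0,"ax": 0,"ay": 0,"az": 0,"gripper": 1},
])

```text
time: 5.65
eef_pos: [0.4547, 0.2278, 0.0123]
tcp_rot: [0.361, 0.896, -0.097, 0.241]
contact_force: [-0.5, 1.3, 0.3]
opening: 0.998
finger_force: 0.7
```

Emit:
jog_arm([
  {"dx": 0.05,"dy": -0.048,"dz": 0,"ax": -0.02,"ay": -0.02,"az": 0,"gripper": 1},
  {"dx": 0.1,"dy": -0.096,"dz": 0,"ax": -0.04,"ay": -0.04,"az": 0,"gripper": 1},
  {"dx": 0.15,"dy": -0.144,"dz": 0,"ax": -0.06,"ay": -0.06,"az": 0,"gripper": 1},
  {"dx": 0.2,"dy": -0.192,"dz": 0,"ax": -0.077,"ay": -0.08,"az": 0,"gripper": 1},
  {"dx": 0.25,"dy": -0.24,"dz": 0,"ax": -0.077,"ay": -0.08,"az": 0,"gripper": 1},
  {"dx": 0.25,"dy": -0.24,"dz": 0,"ax": -0.077,"ay": -0.08,"az": 0,"gripper": 1},
])

```text
time: 6.25
eef_pos: [0.485, 0.1986, 0.0125]
tcp_rot: [0.351, 0.871, -0.128, 0.318]
contact_force: [0.1, 0.2, -0.1]
opening: 1.003
finger_force: 0.2
```

```bash
cat > d.py <<'E'
from g import *
def dishat(*cams):
    s=get_state();print(s['time'],s['eef_pos'],s['contact_force'].round(1))
    for n in cams:
        f,P,K,E,c=snap(n);cv2.imwrite(f'pics/d_{n}_{s["time"]:.2f}.png',f)
        q=P.reshape(-1,3);q=q[np.isfinite(q).all(1)]
        r=q[(q[:,2]>.046)&(q[:,2]<.055)&(np.hypot(q[:,0]-.52,q[:,1]-.16)<.14)&(np.hypot(q[:,0]-.7155,q[:,1]-.214)>.115)]
        sv=least_squares(lambda v:np.hypot(*(r[:,:2]-v).T)-.0685,[.51,.17],loss='cauchy',f_scale=.0015)
        print(n,len(r),'dish',sv.x.round(4),'resid',np.median(np.abs(np.hypot(*(r[:,:2]-sv.x).T)-.0685)).round(4),'to go',np.array([.558,.1266])-sv.x)
E
python3 -c "
from d import *
dishat('wrist','top','side')"
```

```text
6.25 [0.4849842  0.19862924 0.01251026] [ 0.1  0.2 -0.1]
wrist 8962 dish [0.5221 0.1655] resid 0.0378 to go [ 0.03585061 -0.03885259]
top 208 dish [0.5232 0.1642] resid 0.0013 to go [ 0.03483801 -0.03762274]
side 53 dish [0.5209 0.165 ] resid 0.0013 to go [ 0.03707116 -0.03837564]
```

Emit:
jog_arm([
  {"dx": 0.05,"dy": -0.05,"dz": 0,"ax": 0,"ay": 0,"az": 0,"gripper": 1},
  {"dx": 0.1,"dy": -0.1,"dz": 0,"ax": 0,"ay": 0,"az": 0,"gripper": 1},
  {"dx": 0.15,"dy": -0.155,"dz": 0,"ax": 0,"ay": 0,"az": 0,"gripper": 1},
  {"dx": 0.19,"dy": -0.2,"dz": 0,"ax": 0,"ay": 0,"az": 0,"gripper": 1},
  {"dx": 0.22,"dy": -0.235,"dz": 0,"ax": 0,"ay": 0,"az": 0,"gripper": 1},
  {"dx": 0.25,"dy": -0.265,"dz": 0,"ax": 0,"ay": 0,"az": 0,"gripper": 1},
  {"dx": 0.27,"dy": -0.285,"dz": 0,"ax": 0,"ay": 0,"az": 0,"gripper": 1},
  {"dx": 0.27,"dy": -0.285,"dz": 0,"ax": 0,"ay": 0,"az": 0,"gripper": 1},
])

```text
time: 7.2
eef_pos: [0.517, 0.1645, 0.0125]
tcp_rot: [0.351, 0.871, -0.128, 0.318]
contact_force: [0.9, -0.3, -0.3]
opening: 1.001
finger_force: 0.2
```

```bash
python3 -c "
from d import *
dishat('top','side')";ls pics
```

```text
7.2 [0.51701804 0.16445593 0.01249893] [ 0.9 -0.3 -0.3]
top 185 dish [0.555 0.13 ] resid 0.0014 to go [ 0.00300857 -0.00337999]
side 47 dish [0.513  0.1414] resid 0.0123 to go [ 0.04503676 -0.01476921]
d_side_6.25.png
d_side_7.20.png
d_top_6.25.png
d_top_7.20.png
d_wrist_6.25.png
s2.png
side0.png
top0.png
w1.png
w3.png
```

Emit:
jog_arm([
  {"dx": -0.15,"dy": 0.145,"dz": 0,"ax": 0,"ay": 0,"az": 0,"gripper": 1},
  {"dx": -0.3,"dy": 0.29,"dz": 0,"ax": 0,"ay": 0,"az": 0,"gripper": 1},
  {"dx": -0.45,"dy": 0.43,"dz": 0,"ax": 0,"ay": 0,"az": 0,"gripper": 1},
  {"dx": -0.5,"dy": 0.5,"dz": 0.4,"ax": 0,"ay": 0,"az": 0,"gripper": 1},
  {"dx": -0.5,"dy": 0.5,"dz": 0.8,"ax": 0,"ay": 0,"az": 0,"gripper": -1},
  {"dx": -0.5,"dy": 0.5,"dz": 1,"ax": 0,"ay": 0,"az": 0,"gripper": -1},
])

```text
time: 7.9
eef_pos: [0.4579, 0.2265, 0.1365]
tcp_rot: [0.351, 0.871, -0.126, 0.32]
contact_force: [0.8, 1.4, 0.5]
opening: 0.688
finger_force: 0.0
```

Emit:
jog_arm([
  {"dx": 0,"dy": 0,"dz": 0.4,"ax": 0,"ay": 0,"az": 0,"gripper": -1},
  {"dx": 0,"dy": 0,"dz": 0.8,"ax": 0,"ay": 0,"az": 0,"gripper": -1},
  {"dx": 0,"dy": 0,"dz": 1,"ax": 0,"ay": 0,"az": 0,"gripper": -1},
  {"dx": 0,"dy": 0,"dz": 1,"ax": 0,"ay": 0,"az": 0,"gripper": -1},
])

```text
time: 8.3
eef_pos: [0.4586, 0.2262, 0.2583]
tcp_rot: [0.352, 0.87, -0.124, 0.321]
contact_force: [0.3, -0.0, -0.7]
opening: -0.001
finger_force: 0.0
```

```bash
python3 -c "
from d import *
dishat('side')
s=get_state();M=np.c_[[-.874,-.486,0],[-.486,.874,0],[0,0,-1]]
print((R.from_matrix(M)*R.from_quat(s['tcp_rot']).inv()).as_rotvec()/(np.pi/2),s['qpos'].round(2),s['opening'])"
```

```text
8.3 [0.45856088 0.22620274 0.25825815] [ 0.3 -0.  -0.7]
side 137 dish [0.5525 0.1301] resid 0.0012 to go [ 0.0054943  -0.00345082]
[0.05801567 0.4732688  0.77605834] [ 0.56 -0.12  2.08 -0.77  1.12  0.09] -0.004449492362216482
```

Emit:
jog_arm([
  {"dx": 0,"dy": 0,"dz": 0.2,"ax": 0.058,"ay": 0.473,"az": 0.776,"gripper": -1},
  {"dx": 0,"dy": 0,"dz": 0.2,"ax": 0.058,"ay": 0.473,"az": 0.776,"gripper": -1},
  {"dx": 0,"dy": 0,"dz": 0.2,"ax": 0.058,"ay": 0.473,"az": 0.776,"gripper": -1},
  {"dx": 0,"dy": 0,"dz": 0.2,"ax": 0.058,"ay": 0.473,"az": 0.776,"gripper": -1},
  {"dx": 0,"dy": 0,"dz": 0.2,"ax": 0.058,"ay": 0.473,"az": 0.776,"gripper": -1},
  {"dx": 0,"dy": 0,"dz": 0.2,"ax": 0.058,"ay": 0.473,"az": 0.776,"gripper": -1},
  {"dx": 0,"dy": 0,"dz": 0.2,"ax": 0.058,"ay": 0.473,"az": 0.776,"gripper": -1},
  {"dx": 0,"dy": 0,"dz": 0.2,"ax": 0.058,"ay": 0.473,"az": 0.776,"gripper": -1},
  {"dx": 0,"dy": 0,"dz": 0.2,"ax": 0.058,"ay": 0.473,"az": 0.776,"gripper": -1},
  {"dx": 0,"dy": 0,"dz": 0.2,"ax": 0.058,"ay": 0.473,"az": 0.776,"gripper": -1},
])

```text
time: 9.35
eef_pos: [0.4561, 0.2243, 0.2737]
tcp_rot: [-0.254, 0.967, -0.001, -0.003]
contact_force: [-0.2, -0.3, -0.5]
opening: 0.0
finger_force: 0.0
```

Emit:
jog_arm([
  {"dx": 0.2,"dy": -0.4,"dz": 0,"ax": 0,"ay": 0,"az": 0,"gripper": -1},
  {"dx": 0.4,"dy": -0.7,"dz": 0,"ax": 0,"ay": 0,"az": 0,"gripper": -1},
  {"dx": 0.4,"dy": -0.85,"dz": 0,"ax": 0,"ay": 0,"az": 0,"gripper": -1},
  {"dx": 0.4,"dy": -0.85,"dz": 0,"ax": 0,"ay": 0,"az": 0,"gripper": -1},
])

```text
time: 9.75
eef_pos: [0.5042, 0.1208, 0.2734]
tcp_rot: [-0.25, 0.968, -0.002, -0.003]
contact_force: [0.5, 0.3, -0.2]
opening: -0.002
finger_force: 0.0
```

```bash
cat > w.py <<'E'
from g import *
import sys
s=get_state();M=R.from_quat(s['tcp_rot']).as_matrix();print(s['eef_pos'],M.round(3).tolist(),s['contact_force'])
f,P,K,E,c=snap('wrist');cv2.imwrite('pics/'+sys.argv[1],f)
q=(P.reshape(-1,3)-s['eef_pos'])@M;q=q[np.isfinite(q).all(1)]
t=q[(abs(q[:,1])<.04)&(abs(q[:,0])<.03)&(q[:,2]<.05)]
print('tip z in tool',np.percentile(t[:,2],[90,99,99.9]));u=t[t[:,2]>np.percentile(t[:,2],99.9)-.008];print('tip extents',u.min(0).round(4),u.max(0).round(4))
q=box(P,0,640,0,400,.155,.168);q=q[(np.hypot(q[:,0]-.716,q[:,1]-.214)>.125)&(q[:,0]>.45)&(q[:,1]<.3)&(q[:,1]>.03)&(np.hypot(*(q[:,:2]-s['eef_pos'][:2]).T)>.0)]
v,e=fit(q[:,:2],np.array([.7155,.214,.507]));print(len(q),'urn',v.round(4),e)
c_,s_=np.cos(v[2]),np.sin(v[2]);A=np.array([[c_,-s_],[s_,c_]])
print('TCP in urn frame',(s['eef_pos'][:2]-v[:2])@A)
E
python3 w.py w5.png
```

```text
[0.50418323 0.12079555 0.27343427] [[-0.875, -0.485, -0.005], [-0.485, 0.875, -0.004], [0.006, -0.002, -1.0]] [ 0.52575755  0.27412735 -0.15014973]
tip z in tool [-0.04125655 -0.00871217 -0.00304739]
tip extents [ 0.0058 -0.0136 -0.011 ] [ 0.0117  0.0134 -0.0006]
2755 urn [0.7132 0.214  0.5153] 0.0019837335253124603
TCP in urn frame [-0.22779638  0.02194105]
```

View pics/w5.png

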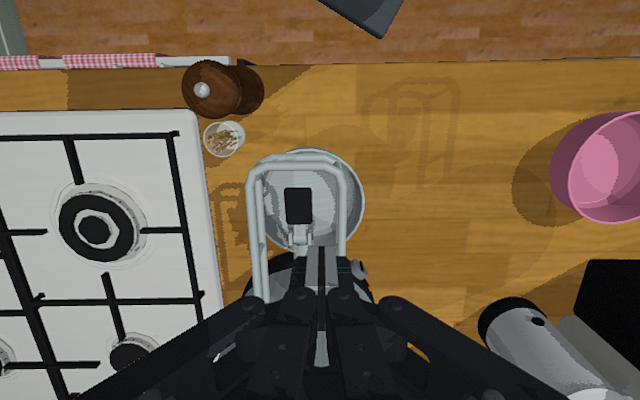

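Wrist view: lever paddle at (298,205) inside the guard (rails at u≈258 and 340), with the dish below it at (310,200). Mill (220,88) and pot (224,138) are undisturbed. Next I'll check the gripper's envelope above the tips against the guard.

```bash
python3 - <<'E'
from g import *
s=get_state();M=R.from_quat(s['tcp_rot']).as_matrix()
f,P,K,E,c=snap('wrist')
q=(P.reshape(-1,3)-s['eef_pos'])@M;q=q[np.isfinite(q).all(1)]
q=q[(abs(q[:,1])<.09)&(q[:,2]<.03)&(abs(q[:,0])<.06)]
for z in np.arange(.0,-.10,-.006):
    t=q[(q[:,2]<=z+.003)&(q[:,2]>z-.003)]
    if len(t):print(z.round(3),len(t),'x',t[:,0].min().round(3),t[:,0].max().round(3),'y',t[:,1].min().round(3),t[:,1].max().round(3))
# local guard rails in tool frame (height .155-.168)
p=P.reshape(-1,3);p=p[np.isfinite(p).all(1)&(p[:,2]>.155)&(p[:,2]<.168)];p=p[(np.hypot(p[:,0]-.716,p[:,1]-.214)>.13)&(p[:,0]<.66)&(p[:,0]>.45)]
g=(p-s['eef_pos'])@M
for x0 in(-.04,-.03,-.02,-.01,0,.01):
    t=g[abs(g[:,0]-x0)<.004];l=t[(t[:,1]>0)];r=t[t[:,1]<0];print(x0,[np.percentile(k[:,1],[2,50,98]).round(4) if len(k) else None for k in(l,r)])
t=g[(abs(g[:,1]+.022)<.015)&(g[:,0]>.01)];print('front bar x',np.percentile(t[:,0],[2,50,98]))
E
```

```text
0.0 27 x 0.01 0.011 y -0.006 0.006
-0.006 277 x 0.006 0.011 y -0.013 0.013
-0.012 381 x 0.006 0.012 y -0.014 0.014
-0.018 401 x 0.006 0.012 y -0.014 0.013
-0.024 484 x 0.006 0.011 y -0.014 0.013
-0.03 404 x 0.006 0.012 y -0.014 0.014
-0.036 671 x -0.012 0.012 y -0.017 0.018
-0.042 1180 x -0.013 0.014 y -0.031 0.03
-0.048 2363 x -0.013 0.014 y -0.036 0.037
-0.054 4940 x -0.012 0.014 y -0.04 0.04
-0.06 3063 x -0.011 0.017 y -0.045 0.045
-0.066 4408 x -0.011 0.018 y -0.051 0.05
-0.072 5943 x -0.007 0.018 y -0.056 0.055
-0.078 6532 x 0.0 0.018 y -0.06 0.06
-0.084 4644 x 0.008 0.018 y -0.062 0.062
-0.09 490 x 0.016 0.02 y -0.018 0.018
-0.04 [array([0.013 , 0.0165, 0.0202]), array([-0.0663, -0.0621, -0.0591])]
-0.03 [array([0.0129, 0.0163, 0.02  ]), array([-0.0663, -0.0621, -0.0592])]
-0.02 [array([0.0127, 0.0162, 0.0207]), array([-0.0662, -0.0624, -0.0594])]
-0.01 [array([0.0134, 0.0167, 0.0204]), array([-0.0665, -0.0626, -0.0593])]
0 [array([0.0132, 0.0166, 0.0201]), array([-0.0667, -0.0625, -0.0593])]
0.01 [array([0.0113, 0.0156, 0.02  ]), array([-0.0663, -0.0616, -0.0575])]
front bar x [0.02130955 0.02583214 0.02881436]
```

Emit:
jog_arm([
  {"dx": 0.183,"dy": -0.116,"dz": 0,"ax": 0,"ay": 0,"az": 0,"gripper": -1},
  {"dx": 0.183,"dy": -0.116,"dz": 0,"ax": 0,"ay": 0,"az": 0,"gripper": -1},
  {"dx": 0.183,"dy": -0.116,"dz": -0.2,"ax": 0,"ay": 0,"az": 0,"gripper": -1},
  {"dx": 0.183,"dy": -0.116,"dz": -0.4,"ax": 0,"ay": 0,"az": 0,"gripper": -1},
  {"dx": 0.183,"dy": -0.116,"dz": -0.6,"ax": 0,"ay": 0,"az": 0,"gripper": -1},
  {"dx": 0.183,"dy": -0.116,"dz": -0.75,"ax": 0,"ay": 0,"az": 0,"gripper": -1},
  {"dx": 0.183,"dy": -0.116,"dz": -0.75,"ax": 0,"ay": 0,"az": 0,"gripper": -1},
])

```text
time: 10.55
eef_pos: [0.5235, 0.1103, 0.1826]
tcp_rot: [-0.253, 0.967, -0.001, -0.004]
contact_force: [-0.2, -0.2, -0.5]
opening: -0.005
finger_force: 0.0
```

```bash
cat > e.py <<'E'
from g import *
import sys
s=get_state();M=R.from_quat(s['tcp_rot']).as_matrix();print(s['eef_pos'],s['tcp_rot'],s['contact_force'])
f,P,K,E,c=snap('wrist');cv2.imwrite('pics/'+sys.argv[1],f)
p=P.reshape(-1,3);p=p[np.isfinite(p).all(1)&(p[:,2]>.152)&(p[:,2]<.168)]
g=(p-s['eef_pos'])@M;g=g[(abs(g[:,1])>.033)&(abs(g[:,1])<.055)|(g[:,0]>.025)]
for x0 in(-.03,-.015,0,.01,.02):
    t=g[abs(g[:,0]-x0)<.004];l=t[(t[:,1]>0)];r=t[t[:,1]<0];print(x0,[np.percentile(k[:,1],[2,50,98]).round(4) if len(k)>5 else None for k in(l,r)])
t=g[(abs(g[:,1])<.015)&(g[:,0]>.025)&(g[:,0]<.06)];print('front bar x',np.percentile(t[:,0],[2,50,98]))
E
python3 e.py w6.png
```

```text
[0.52353115 0.11031861 0.1825819 ] [-2.53063382e-01  9.67442080e-01 -7.06143619e-04 -3.77474721e-03] [-0.2463867  -0.22658409 -0.51747116]
-0.03 [array([0.0332, 0.0359, 0.0399]), array([-0.0472, -0.0426, -0.0398])]
-0.015 [array([0.033 , 0.0361, 0.0397]), array([-0.0472, -0.0428, -0.0396])]
0 [array([0.0331, 0.0361, 0.0399]), array([-0.047 , -0.0426, -0.0396])]
0.01 [array([0.0331, 0.0361, 0.0398]), array([-0.047 , -0.0425, -0.0397])]
0.02 [array([0.0332, 0.0361, 0.0396]), array([-0.047 , -0.0424, -0.0385])]
front bar x [0.03271345 0.03742877 0.04045313]
```

View pics/w6.png

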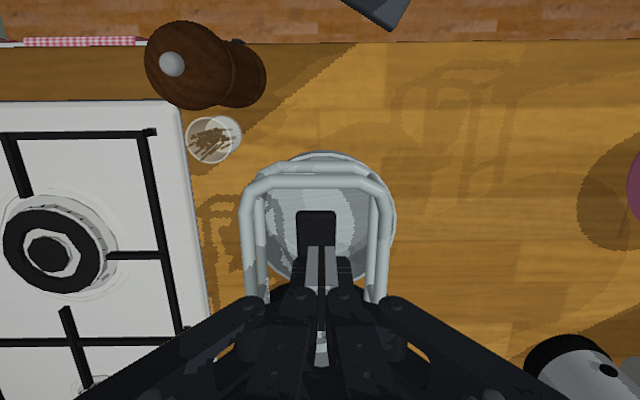

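Wrist view: the tips at (320,245) are above the paddle at (316,225), with rails at u≈248 and 383. I need to shift about 3 mm to centre before going down.

Emit:
jog_arm([
  {"dx": 0.012,"dy": -0.022,"dz": 0,"ax": 0,"ay": 0,"az": 0,"gripper": -1},
  {"dx": 0.012,"dy": -0.022,"dz": -0.08,"ax": 0,"ay": 0,"az": 0,"gripper": -1},
  {"dx": 0.012,"dy": -0.022,"dz": -0.16,"ax": 0,"ay": 0,"az": 0,"gripper": -1},
  {"dx": 0.012,"dy": -0.022,"dz": -0.24,"ax": 0,"ay": 0,"az": 0,"gripper": -1},
  {"dx": 0.012,"dy": -0.022,"dz": -0.24,"ax": 0,"ay": 0,"az": 0,"gripper": -1},
])

```text
time: 11.1
eef_pos: [0.5268, 0.1063, 0.1554]
tcp_rot: [-0.252, 0.968, -0.001, -0.002]
contact_force: [0.8, -0.5, -0.2]
opening: -0.004
finger_force: 0.0
```

```bash
python3 e.py w7.png
```

```text
[0.5267538  0.10631701 0.15538633] [-0.25226512  0.96765538 -0.00135515 -0.00188228] [ 0.84524782 -0.45199562 -0.15891858]
-0.03 [None, None]
-0.015 [array([0.0374, 0.0406, 0.0446]), array([-0.042 , -0.0375, -0.0345])]
0 [array([0.0374, 0.0402, 0.0448]), array([-0.042 , -0.0377, -0.0346])]
0.01 [array([0.0373, 0.0402, 0.0447]), array([-0.042 , -0.0376, -0.0347])]
0.02 [array([0.0364, 0.0403, 0.0447]), array([-0.0419, -0.0375, -0.0337])]
front bar x [0.03407265 0.03850202 0.0414085 ]
```

Emit:
jog_arm([
  {"dx": -0.005,"dy": 0.01,"dz": 0,"ax": 0,"ay": 0,"az": 0,"gripper": -1},
  {"dx": -0.005,"dy": 0.01,"dz": -0.04,"ax": 0,"ay": 0,"az": 0,"gripper": -1},
  {"dx": -0.005,"dy": 0.01,"dz": -0.08,"ax": 0,"ay": 0,"az": 0,"gripper": -1},
  {"dx": -0.005,"dy": 0.01,"dz": -0.12,"ax": 0,"ay": 0,"az": 0,"gripper": -1},
  {"dx": -0.005,"dy": 0.01,"dz": -0.16,"ax": 0,"ay": 0,"az": 0,"gripper": -1},
  {"dx": -0.005,"dy": 0.01,"dz": -0.16,"ax": 0,"ay": 0,"az": 0,"gripper": -1},
])

```text
time: 11.75
eef_pos: [0.5273, 0.1074, 0.1382]
tcp_rot: [-0.252, 0.968, -0.002, -0.0]
contact_force: [-0.0, -0.3, 0.3]
opening: -0.0
finger_force: 0.3
```

```bash
python3 e.py w8.png
```

```text
[0.52732906 0.10736308 0.13823547] [-2.52408058e-01  9.67618713e-01 -2.01176717e-03 -3.89764764e-04] [-0.0058308  -0.25606786  0.28951316]
-0.03 [array([0.0404, 0.042 , 0.0438]), array([-0.0428, -0.0419, -0.0409])]
-0.015 [None, None]
0 [array([0.0367, 0.0394, 0.0439]), array([-0.0425, -0.0381, -0.0353])]
0.01 [array([0.0367, 0.0396, 0.0438]), array([-0.0426, -0.0381, -0.0351])]
0.02 [array([0.036 , 0.0395, 0.0438]), array([-0.0424, -0.0381, -0.0347])]
front bar x [0.03505996 0.03978124 0.04252307]
```

Emit:
jog_arm([
  {"dx": 0,"dy": 0,"dz": -0.03,"ax": 0,"ay": 0,"az": 0,"gripper": -1},
  {"dx": 0,"dy": 0,"dz": -0.06,"ax": 0,"ay": 0,"az": 0,"gripper": -1},
  {"dx": 0,"dy": 0,"dz": -0.08,"ax": 0,"ay": 0,"az": 0,"gripper": -1},
  {"dx": 0,"dy": 0,"dz": -0.08,"ax": 0,"ay": 0,"az": 0,"gripper": -1},
])

```text
time: 12.2
eef_pos: [0.5272, 0.1073, 0.1291]
tcp_rot: [-0.252, 0.968, -0.002, -0.001]
contact_force: [-3.4, -2.7, 4.0]
opening: -0.0
finger_force: 2.5
```

```bash
python3 e.py w9.png; python3 - <<'E'
from g import *
s=get_state();f,P,K,E,c=snap('wrist');M=R.from_quat(s['tcp_rot']).as_matrix()
q=(P-s['eef_pos'])@M
# paddle points ahead of tips, on centre line
for v in range(190,260,8): print(v,q[v,316].round(3),P[v,316,2].round(3),f[v,316])
E
```

```text
[0.52717444 0.10729899 0.12913324] [-2.52496814e-01  9.67595262e-01 -2.07105107e-03 -6.91686338e-04] [-3.41809684 -2.73279824  4.01191791]
-0.03 [array([0.0419, 0.0431, 0.044 ]), None]
-0.015 [None, None]
0 [array([0.0366, 0.04  , 0.0439]), array([-0.0425, -0.0389, -0.0353])]
0.01 [array([0.0365, 0.0393, 0.0436]), array([-0.0426, -0.0382, -0.0352])]
0.02 [array([0.0359, 0.0393, 0.0437]), array([-0.0425, -0.038 , -0.0346])]
front bar x [0.03517111 0.03971437 0.04236083]
190 [ 0.038 -0.003  0.003] 0.126 [162 162 152]
198 [-0.008 -0.005  0.125] 0.004 [171 171 161]
206 [ 0.042 -0.002 -0.03 ] 0.159 [129 130 121]
214 [ 0.04  -0.002 -0.032] 0.162 [179 180 170]
222 [ 0.036 -0.002 -0.031] 0.16 [144 144 134]
230 [ 0.014 -0.003  0.008] 0.121 [6 6 6]
238 [ 0.011 -0.003  0.005] 0.124 [33 29 29]
246 [ 0.011 -0.003 -0.003] 0.132 [102  98  92]
254 [ 0.011 -0.003 -0.011] 0.14 [117 113 107]
```

View pics/w9.png

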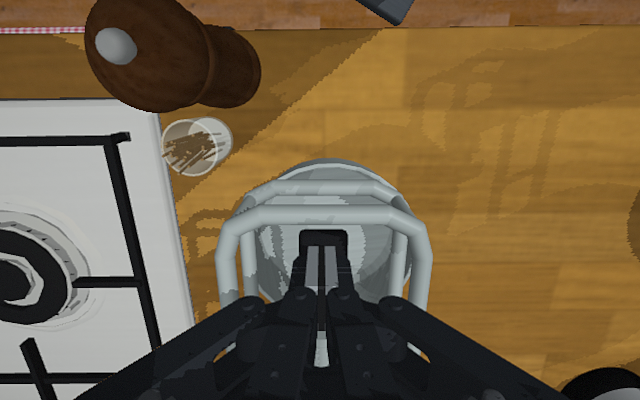

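Wrist view: the tips at (322,245) are on the paddle, clear of the rails at u≈232 and 415. The paddle front is down to z≈0.121, so it is nearly open. A few more millimetres.

Emit:
jog_arm([
  {"dx": -0.01,"dy": -0.006,"dz": -0.02,"ax": 0,"ay": 0,"az": 0,"gripper": -1},
  {"dx": -0.01,"dy": -0.006,"dz": -0.035,"ax": 0,"ay": 0,"az": 0,"gripper": -1},
  {"dx": -0.01,"dy": -0.006,"dz": -0.035,"ax": 0,"ay": 0,"az": 0,"gripper": -1},
])

```text
time: 12.6
eef_pos: [0.5273, 0.1073, 0.1256]
tcp_rot: [-0.252, 0.968, -0.002, 0.002]
contact_force: [-1.3, 0.5, 5.1]
opening: 0.002
finger_force: 2.6
```

Emit:
jog_arm([
  {"dx": 0,"dy": 0,"dz": -0.02,"ax": 0,"ay": 0,"az": 0,"gripper": -1},
  {"dx": 0,"dy": 0,"dz": -0.02,"ax": 0,"ay": 0,"az": 0,"gripper": -1},
])

```text
time: 12.8
eef_pos: [0.5276, 0.1074, 0.1235]
tcp_rot: [-0.252, 0.968, -0.002, 0.002]
contact_force: [-1.3, 0.3, 5.7]
opening: -0.0
finger_force: 2.8
```

Emit:
jog_arm([
  {"dx": 0,"dy": 0,"dz": -0.02,"ax": 0,"ay": 0,"az": 0,"gripper": -1},
  {"dx": 0,"dy": 0,"dz": -0.02,"ax": 0,"ay": 0,"az": 0,"gripper": -1},
])

```text
time: 13.0
eef_pos: [0.5277, 0.1075, 0.1231]
tcp_rot: [-0.252, 0.968, -0.002, 0.002]
contact_force: [-5.9, -0.6, 13.7]
opening: 0.002
finger_force: 7.8
```

Emit:
jog_arm([
  {"dx": 0,"dy": 0,"dz": -0.015,"ax": 0,"ay": 0,"az": 0,"gripper": -1},
  {"dx": 0,"dy": 0,"dz": -0.015,"ax": 0,"ay": 0,"az": 0,"gripper": -1},
])

```text
time: 13.2
eef_pos: [0.5279, 0.1074, 0.1228]
tcp_rot: [-0.252, 0.968, -0.002, 0.001]
contact_force: [-9.7, -0.3, 21.1]
opening: 0.0
finger_force: 11.5
```

```bash
python3 e.py w10.png; python3 - <<'E'
from g import *
s=get_state();f,P,K,E,c=snap('wrist');M=R.from_quat(s['tcp_rot']).as_matrix()
q=(P-s['eef_pos'])@M
for v in range(222,256,4): print(v,q[v,314].round(3),P[v,314,2].round(3),f[v,314])
E
```

```text
[0.52786137 0.10743353 0.1228466 ] [-0.25249622  0.96759541 -0.00174945  0.00131311] [-9.69957384 -0.30113196 21.07495105]
-0.03 [None, None]
-0.015 [array([0.0367, 0.0381, 0.0405]), array([-0.0406, -0.0375, -0.0361])]
0 [array([0.0369, 0.0413, 0.0442]), array([-0.0423, -0.0406, -0.0361])]
0.01 [array([0.0367, 0.0394, 0.0439]), array([-0.0423, -0.0378, -0.0352])]
0.02 [array([0.0362, 0.0395, 0.0438]), array([-0.0424, -0.0379, -0.0346])]
front bar x [0.03559305 0.04025257 0.04292233]
222 [ 0.04  -0.003 -0.04 ] 0.163 [178 177 167]
226 [ 0.038 -0.003 -0.039] 0.162 [168 169 159]
230 [ 0.035 -0.003 -0.036] 0.159 [102 103  95]
234 [ 0.012 -0.004  0.008] 0.115 [21 18 17]
238 [ 0.01  -0.004  0.008] 0.115 [37 33 32]
242 [ 0.008 -0.004  0.007] 0.116 [39 36 36]
246 [ 0.01  -0.004 -0.002] 0.125 [99 96 90]
250 [ 0.011 -0.004 -0.006] 0.129 [112 108 102]
254 [ 0.011 -0.004 -0.01 ] 0.133 [113 107 103]
```

The lever is at its hard stop: force rose from 6 to 21 N with no further travel. Retreating straight up.

Emit:
jog_arm([
  {"dx": 0,"dy": 0,"dz": 0.08,"ax": 0,"ay": 0,"az": 0,"gripper": -1},
  {"dx": 0,"dy": 0,"dz": 0.2,"ax": 0,"ay": 0,"az": 0,"gripper": -1},
  {"dx": 0,"dy": 0,"dz": 0.4,"ax": 0,"ay": 0,"az": 0,"gripper": -1},
  {"dx": 0,"dy": 0,"dz": 0.65,"ax": 0,"ay": 0,"az": 0,"gripper": -1},
  {"dx": 0,"dy": 0,"dz": 1,"ax": 0,"ay": 0,"az": 0,"gripper": -1},
  {"dx": 0,"dy": 0,"dz": 1,"ax": 0,"ay": 0,"az": 0,"gripper": -1},
])

```text
time: 13.9
eef_pos: [0.5299, 0.1071, 0.2452]
tcp_rot: [-0.252, 0.968, -0.003, 0.006]
contact_force: [-0.6, 0.0, 1.4]
opening: 0.001
finger_force: 0.0
```

Emit:
jog_arm([
  {"dx": -0.3,"dy": -0.2,"dz": 0.3,"ax": 0,"ay": 0,"az": 0,"gripper": -1},
  {"dx": -0.3,"dy": -0.2,"dz": 0.3,"ax": 0,"ay": 0,"az": 0,"gripper": -1},
  {"dx": -0.3,"dy": -0.2,"dz": 0.3,"ax": 0,"ay": 0,"az": 0,"gripper": -1},
])

```text
time: 14.2
eef_pos: [0.4905, 0.0826, 0.2749]
tcp_rot: [-0.252, 0.968, -0.002, 0.002]
contact_force: [-0.0, 0.2, 0.0]
opening: 0.003
finger_force: 0.0
```

```bash
python3 - <<'E'
from d import *
dishat('side','wrist')
s=get_state();f,P,K,E,c=snap('wrist');cv2.imwrite('pics/w11.png',f)
v=np.array([.7143,.214]);y=.511;A=np.array([[np.cos(y),-np.sin(y)],[np.sin(y),np.cos(y)]])
q=P.copy();q[...,:2]=(P[...,:2]-v)@A
m=(abs(q[...,1])<.014)&(q[...,0]>-.24)&(q[...,0]<-.17)&(q[...,2]>.09)&(q[...,2]<.16)&(f.max(-1)<70)
t=q[m];print(len(t))
for x in np.arange(-.24,-.18,.008):
    k=t[abs(t[:,0]-x)<.004]
    if len(k):print(x.round(3),np.median(k[:,2]).round(4))
q=P.reshape(-1,3);q=q[np.isfinite(q).all(1)]
for n,c0,z0,z1 in(('mill',(.478,-.005),.1,.16),('tp',(.533,.004),.05,.068)):
    k=q[(np.hypot(q[:,0]-c0[0],q[:,1]-c0[1])<.06)&(q[:,2]>z0)&(q[:,2]<z1)];print(n,len(k),(k.min(0)+k.max(0))/2 if len(k) else '')
E
```

```text
14.2 [0.49054344 0.08262538 0.27492386] [-0.   0.2  0. ]
side 137 dish [0.5528 0.1297] resid 0.0011 to go [ 0.00517168 -0.0030502 ]
wrist 586 dish [0.5546 0.1293] resid 0.001 to go [ 0.00343805 -0.00266274]
880
-0.232 0.1142
-0.224 0.116
-0.216 0.1186
-0.208 0.121
-0.2 0.1237
-0.192 0.1251
-0.184 0.1106
mill 2503 [ 0.47686438 -0.00655227  0.12561071]
tp 170 [0.51155396 0.00420002 0.0574414 ]
```

View pics/w11.png

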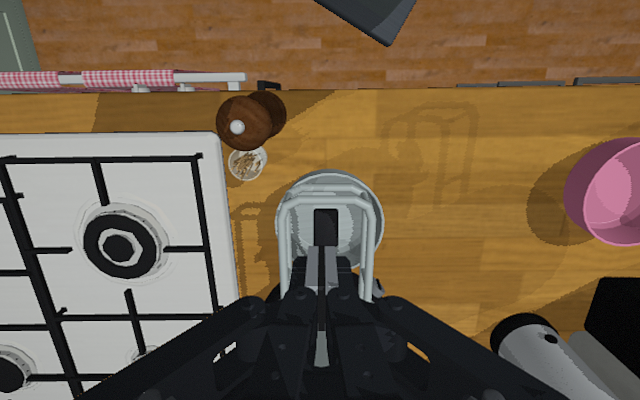

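The paddle slopes down at 0.30 rad, so it is fully open. The dish (325,215) is within 6 mm of the drip point, and the mill (250,120) and pot (247,162) have not moved. The arm is clear, so I'm handing in.

```bash
python3 -c "
from h import *
print(job.sign_off())"
```

```text
the job is handed in; nothing more can be done
None
```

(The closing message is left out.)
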